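# Oil and cover the pan that holds the corn

### The job

One of the two pans has the corn cob in it. Push the cap of that pan's own oil spray can fully down and let it come up again, then take the lid off its sloping stand and set it down, not dropped, flat and centred on that pan. Do not press the other can, and leave the food, bowl, cup and sauce bottle where they are.

Things in the scene. Friction and masses are not known exactly. Their poses are not given: they have to be found in the camera images.
- corn: Corn cob lying on the floor of one of the two pans, 124 mm long, about 42 mm thick. Origin at the middle of its underside; x along the cob, z up.
- onion: Halved onion lying cut face down in the other pan, 72 mm across, 42 mm high. Origin at the centre of its underside.
- pan_left_mouth (a point): Centre of the left pan's mouth (+y side), at rim height, 90 mm above the table; z up. Round black pan fixed on a burner, like the other: outer radius 85 mm, wall 5 mm, floor 54 mm below the rim, two side grips reaching 114 mm from the centre. Its own oil spray can stands fixed 154 mm from this centre, beyond it and towards the table's middle.
- pan_right_mouth (a point): Centre of the right pan's mouth (-y side), at rim height, 90 mm above the table; z up. Round black pan fixed on a burner, like the other: outer radius 85 mm, wall 5 mm, floor 54 mm below the rim, two side grips reaching 114 mm from the centre. Its own oil spray can stands fixed 154 mm from this centre, beyond it and towards the table's middle.
- cap_left_top (a point): Centre of the top face of the white push cap (36 mm across, 22 mm high, 174 mm above the table when up) on the left pan's own oil spray can (54 mm across, upright, fixed). It is pushed straight down; the point moves with the cap.
- cap_right_top (a point): Centre of the top face of the white push cap (36 mm across, 22 mm high, 174 mm above the table when up) on the right pan's own oil spray can (54 mm across, upright, fixed). It is pushed straight down; the point moves with the cap.
- cap_left (a joint): Travel of the left can's spring cap: 0 = up, 0.008 m = fully down; about 1.5 N to start, 5.5 N to hold fully down; springs back up by itself.
- cap_right (a joint): Travel of the right can's spring cap: 0 = up, 0.008 m = fully down; about 1.5 N to start, 5.5 N to hold fully down; springs back up by itself.
- lid: Loose flat aluminium lid: disc 190 mm across, 10 mm thick, 0.3 kg. Origin at the centre of its underside; z is its normal on the grip side. At the start it lies on the stand, its normal leaning 32 degrees from vertical towards the robot, x pointing up the slope, centre 85 mm above the table. On a pan its underside rests on the rim.
- lid_grip (a point): Middle of the top of the dark wooden bar grip on the lid, 47 mm above the lid's underside. The solid bar is 66 mm long (lid's x), 24 mm wide (lid's y) and stands 37 mm high off the disc. Axes as the lid's.
- stand: Fixed low stand between the pans: two steel bars sloping up away from the robot at 32 degrees, on which the lid lies, and two pegs at the lower end, 12 mm thick, standing 18 mm out of the slope, against which the lid's lower edge rests. Origin on the table below the lid's centre; x points away from the robot, below the upward slope.
- bowl: Bystander: black bowl, 110 mm across, 55 mm high, origin at the centre of its underside.
- cup: Bystander: steel cup, 72 mm across, 75 mm high, origin at the centre of its underside.
- sauce: Bystander: amber sauce bottle, 56 mm across, 140 mm high, origin at the centre of its underside.

How it is judged:
On the way, in this order (a step that is already met when the one before it is completed fails the run):
1. the cap of the oil can at the pan with the corn is pushed fully down (((horizontal distance between corn and pan_left_mouth below 0.08 m and value of joint cap_left above 0.006 m) or (horizontal distance between corn and pan_right_mouth below 0.08 m and value of joint cap_right above 0.006 m))), for 0.1 s.
2. that cap is up again (((horizontal distance between corn and pan_left_mouth below 0.08 m and value of joint cap_left below 0.002 m) or (horizontal distance between corn and pan_right_mouth below 0.08 m and value of joint cap_right below 0.002 m))), for 0.1 s.
3. the lid lies flat on the pan with the corn (((horizontal distance between corn and pan_left_mouth below 0.08 m and horizontal distance between lid and pan_left_mouth below 0.014 m and z of lid in the frame of pan_left_mouth between -0.005 and 0.005 m and angle between lid's own z axis and vertical below 0.06 rad) or (horizontal distance between corn and pan_right_mouth below 0.08 m and horizontal distance between lid and pan_right_mouth below 0.014 m and z of lid in the frame of pan_right_mouth between -0.005 and 0.005 m and angle between lid's own z axis and vertical below 0.06 rad))), for 0.2 s.
At the end, for the whole second after the job is handed in: The lid lies at rest and released on the pan that holds the corn: centred within 14 mm, its underside within 5 mm of the rim's height, level within 0.06 rad; both caps are up (within 2 mm) (((horizontal distance between corn and pan_left_mouth below 0.08 m and horizontal distance between lid and pan_left_mouth below 0.014 m and z of lid in the frame of pan_left_mouth between -0.005 and 0.005 m and angle between lid's own z axis and vertical below 0.06 rad) or (horizontal distance between corn and pan_right_mouth below 0.08 m and horizontal distance between lid and pan_right_mouth below 0.014 m and z of lid in the frame of pan_right_mouth between -0.005 and 0.005 m and angle between lid's own z axis and vertical below 0.06 rad)) and value of joint each of cap_left, cap_right below 0.002 m and linear speed of lid below 0.02 m/s); the robot touches nothing.
It fails at once if the cap of the other pan's can is pressed (over 3 mm) ((horizontal distance between corn and pan_left_mouth below 0.08 m and value of joint cap_right above 0.003 m) or (horizontal distance between corn and pan_right_mouth below 0.08 m and value of joint cap_left above 0.003 m)).
It fails at once if the lid is dropped (moves faster than 0.4 m/s while not held) (contact force between lid and the fingers below 0.3 N and linear speed of lid above 0.4 m/s).
It fails at once if corn, onion, bowl, cup or sauce bottle is moved by over 25 mm (distance of any of corn, onion, bowl, cup, sauce from where it was at the start of the episode above 0.025 m).
It also fails if it takes over 51 s, if anything falls off the work surface, if the arm or the gripper's body presses on something with over 40 N, if the wrist force passes 120 N, or if a joint passes its speed limit or range.

### The arm

A 6-joint arm with a two-finger parallel gripper is mounted at the origin on the work surface. World frame = base frame: x ahead of the robot, y to its left, z up, the work surface at z = 0. Lengths are in m, angles in rad, forces in N, time in s.
With the tool pointing down it reaches from about 0.25 to 0.775 m from the base axis. Payload 8.9 kg.
Tool frame: the origin (TCP) lies at the very end of the fingers, on their centre line; the grasp point (between the pads) lies 19 mm behind it (env.pinch_z is the z of the grasp point in the tool frame, in m); z points along the fingers, y is the line along which they close (so a half turn about z gives the same grasp; the last joint's range is limited). The gripper opens to 85 mm and grips with 20 to 120 N. Pads are 22 mm wide; open, the fingers measure 114 mm over their backs; the gripper's body (76 mm by 85 mm) begins 54 mm behind the grasp point. The pads swing forward as they close: fully open they stand 13 mm farther back than shut.
Start: joints at [0.994, 0.291, -0.153, 1.127, 0, 1.431], TCP at [0.223, 0.475, 0.231] pointing down, gripper open.
Joint ranges: [-2.52, 2.52], [-0.91, 1.74], [-1.3, 1.37], [-1.96, 2.02], [-1.52, 1.47], [-3.14, 3.14]. Speed limits (rad/s): [2.22, 2.22, 2.79, 3.14, 3.14, 3.14].

### API

Orientations are given as a unit quaternion [w, x, y, z].
In Python, from workcell import env gives the robot as it stands.
- The arm moves only by the shell command python3 -m pendant 'ROWS' [OPENING] [FORCE]. ROWS is JSON, a list of rows, each an object with "travel": the shift along the tool's x, y, z in units of 250 mm (1.0 is 250 mm), a list of three; "dr": the turn, a rotation vector about the tool's x, y, z in units of 0.5 rad (1.0 is 0.5 rad), a list of three. In form: [{"travel": [x, y, z], "dr": [rx, ry, rz]}, ...]. A call has 1 to 12 rows; each row shifts and turns the commanded pose from where the row before left it, along the tool's axes as they then stand; what a row does not reach is not made up. A row lasts 1/10 s, in which the tool goes at most 50 mm and 8.59 degrees, less where a joint would pass 70% of its speed; a pose out of reach is approached as far as the arm can. A call with a number of a shift or a turn outside -1 to 1 is refused whole. A call with a gripper value outside its range is refused whole. OPENING is the finger opening in mm, from 0 to 85.4, set as the call begins (- or left out, the last holds). The fingers move at their own pace and stop on an object; FORCE is the grip in N (left out, the last holds). Time passes only in rows, so rows that do not move let the fingers close. It gives the time, the measured TCP pose, the force, the opening and the grip force at its end, in the units of the state.
- env.state(): the state, without advancing time (a new reading comes with each control period).
- env.get_image(name): name is "scene" or "top" or "wrist"; returns the picture (420x560x3 uint8, red, green, blue); there is no depth.
- env.camera_params(name): a dict with "fov_y" (degrees; the focal length in pixels is half the picture's height over the tangent of half this angle, whatever the lens; pixels are square), "cx", "cy" (the principal point, pixels), "rvec" (rotation vector, rad) and "tvec" (3), from world to camera coordinates, as OpenCV has them; the wrist camera has in their place "T_tool_cam" (4x4, takes a point from camera to tool coordinates, whose origin is the TCP and whose axes are the flange's). Camera axes: x right, y down, z forward; pixel columns grow to the right and rows downward; lengths in m; the calibration is good to about 2 mm. A picture is of the moment at which its call begins: read the wrist's pose just before it. camera_params takes no time and is no camera call.
- env.close_job(): hands the job in; it is judged then, once.
The state is a dict: "t": time; "qpos": joint angles; "joint_velocities": joint speeds; "joint_torque": joint torques, N m; "ee_pos": TCP position; "ee_rot": TCP orientation; "wrist_force": force on the tool from outside, world axes, zero at the start; "moment": the same for the moment, N m; "gripper_width": finger opening in m; "grip_force": force on a finger pad.
Only numpy, scipy, OpenCV 4.12 (cv2) and the standard library are available. Lean on these libraries where they do the work, as an engineer would, in place of code of your own. Each camera call takes 0.05 s, during which the arm holds its last target. There are 200 camera calls.

## Working session

There is one attempt and no reset: what is moved stays moved. The work goes in short steps, Python scripts to look and compute and a shell command to move; the robot and the scene stay as the last step left them, time stands still between calls to the robot, and variables do not carry over. Pictures are saved under pics/ and viewed, at most 10 in all, crops included, and the job is handed in when it is done.

```bash
mkdir -p pics; ls; python3 - <<'E'
from workcell import env
import cv2,numpy as np
for n in("scene","top"):
    im=env.get_image(n); cv2.imwrite(f"pics/{n}0.png",cv2.resize(im[:,:,::-1],(800,600),interpolation=cv2.INTER_CUBIC))
    print(n,env.camera_params(n))
print(env.camera_params("wrist")); print(env.state(),env.pinch_z)
E
```

```text
pics
scene {'fov_y': 43.87428707039275, 'cx': 283.5772812744279, 'cy': 206.75329703118393, 'rvec': array([ 2.28087998,  1.18456914, -0.37290534]), 'tvec': array([-0.32169746, -0.26390621,  1.85330853])}
top {'fov_y': 51.37778268372469, 'cx': 279.0215005701906, 'cy': 209.38733371521877, 'rvec': array([ 2.11734388, -2.11416444,  0.21049618]), 'tvec': array([0.01072671, 0.52652214, 1.03616637])}
{'fov_y': 66.27738697822794, 'cx': 287.91824091772986, 'cy': 212.3781091655701, 'T_tool_cam': array([[-9.16943392e-04, -9.65869877e-01, -2.59026136e-01,
         6.51429591e-02],
       [ 9.99998399e-01, -1.28372039e-03,  1.24684305e-03,
        -4.73072824e-04],
       [-1.53680527e-03, -2.59024578e-01,  9.65869508e-01,
        -1.42632484e-01],
       [ 0.00000000e+00,  0.00000000e+00,  0.00000000e+00,
         1.00000000e+00]])}
{'t': 0.1, 'qpos': array([ 9.93674086e-01,  2.91202887e-01, -1.54064177e-01,  1.12668797e+00,
        2.37678884e-05,  1.43148397e+00]), 'joint_velocities': array([-1.68883444e-04, -2.19771487e-03,  9.87043343e-05, -1.13506405e-03,
       -5.27055624e-04, -1.87069671e-04]), 'joint_torque': array([ 3.08554527e-04, -5.37978637e+01,  3.31918573e+01,  9.35286196e-03,
       -2.55595551e-04,  2.16972091e-05]), 'ee_pos': array([0.22235604, 0.47515252, 0.23079569]), 'ee_rot': array([-2.14253349e-04,  2.17160799e-01,  9.76135673e-01, -5.38409848e-04]), 'wrist_force': array([-0.42430137,  0.27866212, -0.2767923 ]), 'moment': array([-0.01580829, -0.03491318, -0.01711903]), 'grip_force': 0.0, 'gripper_width': 0.08546898156479733} -0.0187
```

View pics/scene0.png

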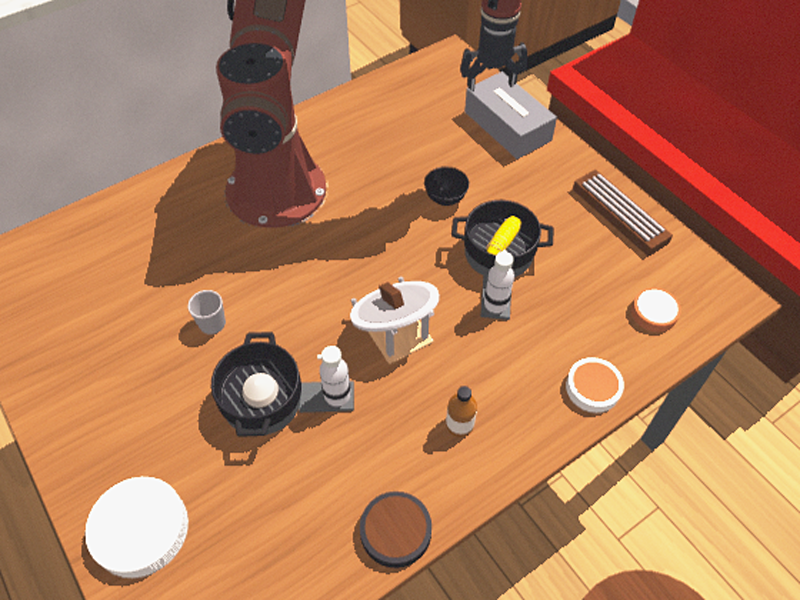

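View pics/top0.png

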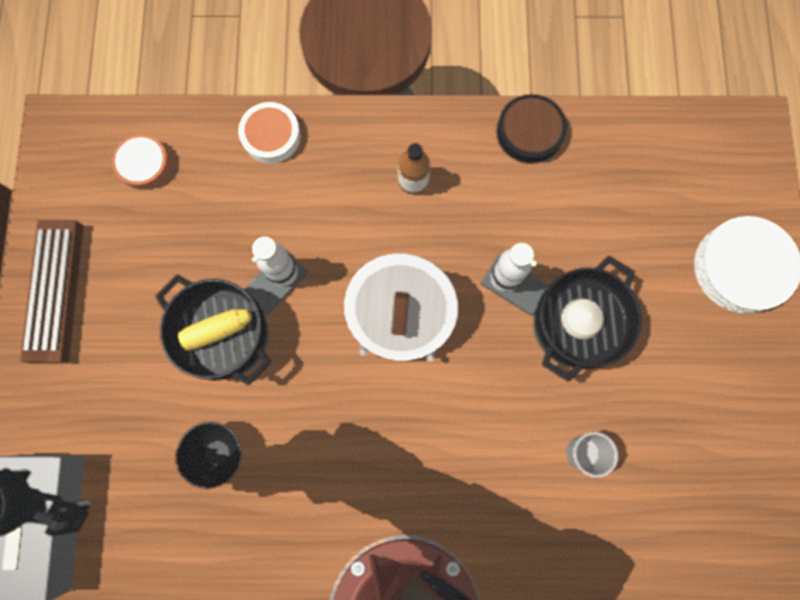

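The corn is in the left (+y) pan: in the top view its rim is centred at about (213,328), the left cap is at about (265,247), and the lid grip is at about (400,313). Next I'll enlarge these to measure them.

```bash
python3 - <<'E'
import cv2
im=cv2.imread("pics/top0.png")
from workcell import env
t=env.get_image("top")[:,:,::-1]
# crop cols 105..330 rows 155..280 x3.5
c=t[150:275,105:330]; cv2.imwrite("pics/c1.png",cv2.resize(c,None,fx=3.5,fy=3.5,interpolation=cv2.INTER_CUBIC))
s=env.get_image("scene")[:,:,::-1]
c=s[130:250,235:395]; cv2.imwrite("pics/c2.png",cv2.resize(c,None,fx=5,fy=5,interpolation=cv2.INTER_CUBIC))
E
```

```text
(no output)
```

View pics/c1.png

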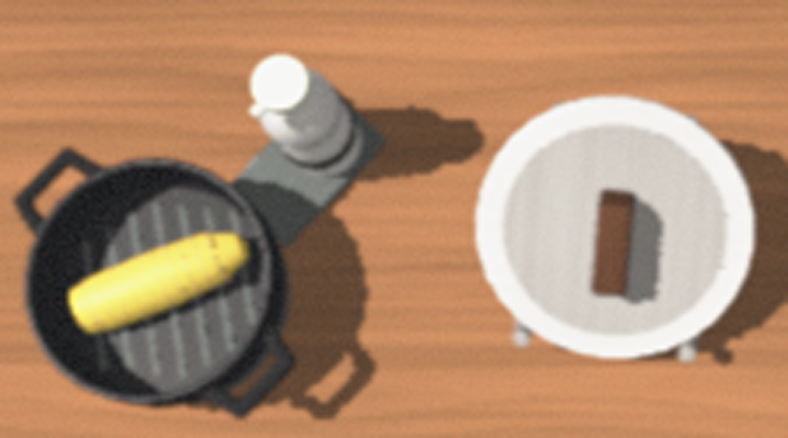

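View pics/c2.png

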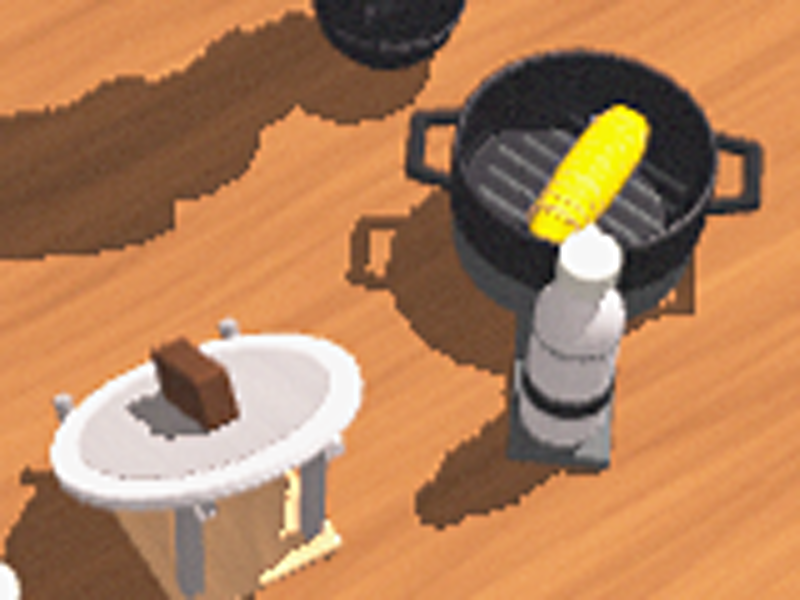

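```bash
cat > h.py <<'E'
from workcell import env
import cv2,numpy as np
from scipy.optimize import least_squares
from scipy.spatial.transform import Rotation as R
def K(p):
    f=210/np.tan(np.radians(p["fov_y"]/2)); return np.array([[f,0,p["cx"]],[0,f,p["cy"]],[0,0,1]])
P={n:env.camera_params(n) for n in("top","scene")}
def proj(n,X):
    p=P[n]; return cv2.projectPoints(np.float64(X).reshape(-1,1,3),p["rvec"],p["tvec"],K(p),None)[0][:,0]
CR={"top":(3.5,105,150),"scene":(5,235,130)}
def pc(n,X):  # crop pixels
    s,a,b=CR[n]; return (proj(n,X)-[a,b]+.5)*s-.5
th=np.linspace(0,2*np.pi,181); C=np.c_[np.cos(th),np.sin(th),0*th]
def bb(a): return np.r_[a.min(0),a.max(0)]
E
python3 - <<'E'
from h import *
def pan(q): 
    X=np.r_[q,.09]+.085*C
    a,b=bb(pc("top",X)),bb(pc("scene",X))
    return np.r_[a[0]-27,a[1]-158,a[3]-405,(b[0]-450)*.7,(b[2]-717)*.7,(b[1]-50)*.7]/3.5
r=least_squares(pan,[.5,.3]);print("pan",r.x,r.fun.round(1)); pn=r.x
r=least_squares(lambda q:(pc("top",[[*q,.174]])[0]-[279,83])/3.5,[.6,.2]);cap=r.x
print("cap",cap,np.linalg.norm(cap-pn),pc("scene",[[*cap,.174]]))
def lid(q):
    Rm=R.from_euler("z",q[2])*R.from_euler("y",-np.radians(32)); c=np.r_[q[:2],.085]
    D=np.r_[.095*C,.095*C+[0,0,.01]]
    T=lambda X:Rm.apply(X)+c
    a,b=bb(pc("top",T(D))),bb(pc("scene",T(D)))
    k=np.array([[-33,12,47],[-33,-12,47],[33,-12,47],[33,12,47]])/1e3
    g=pc("scene",T(k)); gt=pc("top",T(k))
    e=[(a-[475,95,755,358])/3.5,(b-[52,335,362,508])/5,((g-[[178,338],[152,350],[204,386],[232,375]])/5).ravel()]
    lid.gt=gt
    return np.concatenate(e)
r=least_squares(lid,[.5,0,0]);print("lid",r.x,r.fun.round(1));print(lid.gt.round())
q=r.x;Rm=R.from_euler("z",q[2])*R.from_euler("y",-np.radians(32))
print("grip",Rm.apply([0,0,.047])+[*q[:2],.085])
for z,n in((.140,"sauce"),):
    pass
E
```

```text
pan [0.47045669 0.32470113] [-0.3 -0.3 -0.4 -0.4 -0.5 -0.6]
cap [0.58435195 0.22437561] 0.15178056305168502 [[587.51059038 250.0328609 ]]
lid [ 0.50997658  0.00858719 -0.08804616] [ 0.1 -1.3 -0.5 -1.1 -0.1 -0.3  0.6  1.   1.  -0.8 -0.8  0.  -2.1 -0.7
 -0.5 -1.9]
[[590. 293.]
 [625. 296.]
 [633. 204.]
 [597. 200.]]
grip [0.48516685 0.01077726 0.12485826]
```

The cap-to-pan distance comes out at 152 mm against the given 154 mm, and the lid fit agrees in both views. Now I'll work out the move to above the left cap.

```bash
cat > go.py <<'E'
from workcell import env
import numpy as np
from scipy.spatial.transform import Rotation as R
def rot(q): return R.from_quat([q[1],q[2],q[3],q[0]])
YAW=-0.088
LID=R.from_euler("z",YAW)*R.from_euler("y",-np.radians(32))
FL=R.from_matrix([[-1,0,0],[0,1,0],[0,0,-1]])
DOWN=R.from_euler("z",YAW)*FL; TILT=LID*FL
def plan(pos,Rt=None):
    s=env.state();p=np.array(s["ee_pos"]);r=rot(s["ee_rot"])
    print("t",s["t"],"p",p.round(4),"F",np.round(s["wrist_force"],1),"w",round(s["gripper_width"],4),"grip",round(s["grip_force"],1))
    d=np.array(pos)-p
    print("travel now-frame",(r.inv().apply(d)/.25).round(3),"|d| mm",round(1e3*np.linalg.norm(d),1))
    if Rt is not None:
        print("dr",((r.inv()*Rt).as_rotvec()/.5).round(3),"travel after-turn",(Rt.inv().apply(d)/.25).round(3))
E
python3 -c "
from go import *
plan([.5844,.2244,.215],DOWN)"
```

```text
t 0.2 p [0.2224 0.4753 0.231 ] F [-0.6 -0.8 -0.5] w 0.0853 grip 0.0
travel now-frame [-1.737 -0.295  0.064] |d| mm 440.7
dr [-0.001 -0.    -0.7  ] travel after-turn [-1.53  -0.872  0.064]
```

```bash
python3 -m pendant '[{"travel":[-0.08,-0.014,0],"dr":[0,0,0]},{"travel":[-0.16,-0.027,0],"dr":[0,0,0]},{"travel":[-0.16,-0.027,0],"dr":[0,0,0]},{"travel":[-0.16,-0.027,0],"dr":[0,0,0]},{"travel":[-0.16,-0.027,0],"dr":[0,0,0]},{"travel":[-0.16,-0.027,0],"dr":[0,0,0]},{"travel":[-0.16,-0.027,0],"dr":[0,0,0]},{"travel":[-0.16,-0.027,0],"dr":[0,0,0]},{"travel":[-0.16,-0.027,0],"dr":[0,0,0]},{"travel":[-0.16,-0.027,0],"dr":[0,0,0]},{"travel":[-0.16,-0.027,0],"dr":[0,0,0]},{"travel":[0,0,0],"dr":[0,0,0]}]' 0 20
python3 -m pendant '[{"travel":[0,0,0],"dr":[0,0,-0.175]},{"travel":[0,0,0],"dr":[0,0,-0.175]},{"travel":[0,0,0],"dr":[0,0,-0.175]},{"travel":[0,0,0],"dr":[0,0,-0.175]},{"travel":[0,0,0],"dr":[0,0,0]},{"travel":[0,0,0],"dr":[0,0,0]}]'
python3 -c "
from go import *
plan([.5844,.2244,.180],DOWN)"
```

```text
t: 1.4
ee_pos: [0.5763, 0.2299, 0.2304]
ee_rot: [0.0, 0.219, 0.976, -0.0]
wrist_force: [-0.4, 0.8, -0.7]
gripper_width: 0.0001
grip_force: 0.0
t: 2.0
ee_pos: [0.5725, 0.2334, 0.2312]
ee_rot: [-0.0, 0.045, 0.999, -0.0]
wrist_force: [0.4, -0.1, -0.8]
gripper_width: 0.0003
grip_force: 0.0
t 2.0 p [0.5725 0.2334 0.2312] F [ 0.4 -0.1 -0.8] w 0.0003 grip 0.0
travel now-frame [-0.051 -0.031  0.205] |d| mm 53.3
dr [-0.    -0.001 -0.004] travel after-turn [-0.051 -0.032  0.205]
```

```bash
python3 -m pendant '[{"travel":[-0.025,-0.016,0.05],"dr":[0,0,0]},{"travel":[-0.026,-0.016,0.05],"dr":[0,0,0]},{"travel":[0,0,0.05],"dr":[0,0,0]},{"travel":[0,0,0.055],"dr":[0,0,0]},{"travel":[0,0,0],"dr":[0,0,0]},{"travel":[0,0,0],"dr":[0,0,0]}]'
python3 - <<'E'
from go import *
import cv2
plan([.5844,.2244,.165],DOWN)
w=env.get_image("wrist")[:,:,::-1];t=env.get_image("top")[150:230,120:240,::-1]
cv2.imwrite("pics/w1.png",np.hstack([cv2.resize(w,(440,330)),cv2.resize(t,(360,330),interpolation=cv2.INTER_CUBIC)]))
E
```

```text
t: 2.6
ee_pos: [0.5845, 0.2239, 0.1794]
ee_rot: [-0.001, 0.044, 0.999, -0.0]
wrist_force: [-1.0, 0.3, 1.3]
gripper_width: -0.0001
grip_force: 0.0
t 2.6 p [0.5845 0.2239 0.1794] F [-1.   0.3  1.3] w -0.0001 grip 0.0
travel now-frame [0.001 0.002 0.058] |d| mm 14.4
dr [-0.001 -0.002 -0.   ] travel after-turn [0.001 0.002 0.058]
```

View pics/w1.png

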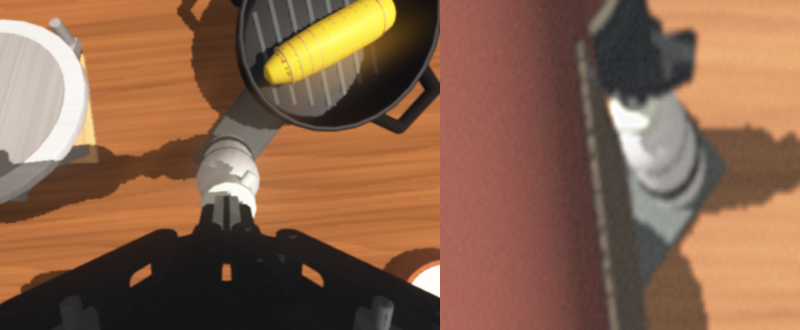

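The wrist view shows the closed fingers right over the white cap (about 228,200). Pressing now, then backing off.

```bash
python3 -m pendant '[{"travel":[0,0,0.02],"dr":[0,0,0]},{"travel":[0,0,0.02],"dr":[0,0,0]},{"travel":[0,0,0.018],"dr":[0,0,0]},{"travel":[0,0,0],"dr":[0,0,0]},{"travel":[0,0,0],"dr":[0,0,0]},{"travel":[0,0,0],"dr":[0,0,0]}]'
```

```text
t: 3.3
ee_pos: [0.5855, 0.2242, 0.1661]
ee_rot: [0.001, 0.044, 0.999, 0.0]
wrist_force: [1.2, 0.2, 5.1]
gripper_width: 0.0003
grip_force: 2.8
```

```bash
python3 -m pendant '[{"travel":[0,0,0.01],"dr":[0,0,0]},{"travel":[0,0,0],"dr":[0,0,0]},{"travel":[0,0,0],"dr":[0,0,0]}]'
python3 -m pendant '[{"travel":[0,0,-0.05],"dr":[0,0,0]},{"travel":[0,0,-0.1],"dr":[0,0,0]},{"travel":[0,0,-0.14],"dr":[0,0,0]},{"travel":[0,0,-0.14],"dr":[0,0,0]},{"travel":[0,0,0],"dr":[0,0,0]}]' 60
python3 -c "
from go import *
g=np.array([.4852,.0108,.1249]);z=TILT.apply([0,0,1]);print(z)
plan(g-.06*z,TILT)"
```

```text
t: 3.6
ee_pos: [0.5856, 0.2243, 0.1658]
ee_rot: [0.002, 0.044, 0.999, 0.0]
wrist_force: [-5.7, -1.2, 22.5]
gripper_width: -0.0
grip_force: 11.6
t: 4.1
ee_pos: [0.5867, 0.2246, 0.2752]
ee_rot: [0.003, 0.044, 0.999, 0.001]
wrist_force: [-0.2, 1.0, 0.0]
gripper_width: 0.06
grip_force: 0.0
[ 0.52786874 -0.04657273 -0.8480481 ]
t 4.1 p [0.5867 0.2246 0.2752] F [-0.2  1.   0. ] w 0.06 grip 0.0
travel now-frame [ 0.459 -0.888  0.393] |d| mm 268.6
dr [ 5.000e-03 -1.104e+00 -1.000e-03] travel after-turn [ 0.598 -0.888  0.095]
```

```bash
python3 -m pendant '[{"travel":[0.077,-0.148,0],"dr":[0,0,0]},{"travel":[0.077,-0.148,0],"dr":[0,0,0]},{"travel":[0.077,-0.148,0],"dr":[0,0,0]},{"travel":[0.077,-0.148,0],"dr":[0,0,0]},{"travel":[0.077,-0.148,0],"dr":[0,0,0]},{"travel":[0.077,-0.148,0],"dr":[0,0,0]},{"travel":[0,0,0],"dr":[0,-0.22,0]},{"travel":[0,0,0],"dr":[0,-0.22,0]},{"travel":[0,0,0],"dr":[0,-0.22,0]},{"travel":[0,0,0],"dr":[0,-0.22,0]},{"travel":[0,0,0],"dr":[0,-0.22,0]},{"travel":[0,0,0],"dr":[0,0,0]}]'
python3 -c "
from go import *
g=np.array([.4852,.0108,.1249]);z=TILT.apply([0,0,1])
plan(g-.045*z,TILT)"
```

```text
t: 5.3
ee_pos: [0.4456, 0.0139, 0.2667]
ee_rot: [0.27, 0.042, 0.962, -0.012]
wrist_force: [0.4, 0.3, -1.0]
gripper_width: 0.0598
grip_force: 0.0
t 5.3 p [0.4456 0.0139 0.2667] F [ 0.4  0.3 -1. ] w 0.0598 grip 0.0
travel now-frame [0.161 0.002 0.387] |d| mm 104.9
dr [ 0.001 -0.024  0.   ] travel after-turn [0.166 0.002 0.385]
```

```bash
python3 -m pendant '[{"travel":[0.055,0,0.12],"dr":[0,-0.024,0]},{"travel":[0.055,0,0.13],"dr":[0,0,0]},{"travel":[0.055,0.002,0.135],"dr":[0,0,0]},{"travel":[0,0,0],"dr":[0,0,0]},{"travel":[0,0,0],"dr":[0,0,0]},{"travel":[0,0,0],"dr":[0,0,0]}]'
python3 - <<'E'
from go import *
import cv2
g=np.array([.4852,.0108,.1249]);z=TILT.apply([0,0,1])
plan(g+.025*z,TILT)
w=env.get_image("wrist")[:,:,::-1]; cv2.imwrite("pics/w2.png",w)
# project expected bar top corners
s=env.state();p=env.camera_params("wrist");T=np.array(p["T_tool_cam"])
f=210/np.tan(np.radians(p["fov_y"]/2))
for k in [[-33,12,0],[-33,-12,0],[33,-12,0],[33,12,0],[0,0,0]]:
    X=g+LID.apply(np.array(k)/1e3); t=rot(s["ee_rot"]).inv().apply(X-s["ee_pos"]); c=T[:3,:3].T@(t-T[:3,3])
    print(k,(f*c[:2]/c[2]+[p["cx"],p["cy"]]).round(1))
E
```

```text
t: 5.9
ee_pos: [0.4678, 0.0119, 0.169]
ee_rot: [0.278, 0.042, 0.96, -0.012]
wrist_force: [-0.3, -0.6, -0.2]
gripper_width: 0.0601
grip_force: 0.0
t 5.9 p [0.4678 0.0119 0.169 ] F [-0.3 -0.6 -0.2] w 0.0601 grip 0.0
travel now-frame [0.036 0.002 0.286] |d| mm 72.2
dr [0.    0.01  0.001] travel after-turn [0.034 0.002 0.287]
[-33, 12, 0] [309.9 167.1]
[-33, -12, 0] [269.  167.1]
[33, -12, 0] [270.7 270.2]
[33, 12, 0] [308.1 270.2]
[0, 0, 0] [289.4 220.9]
```

View pics/w2.png

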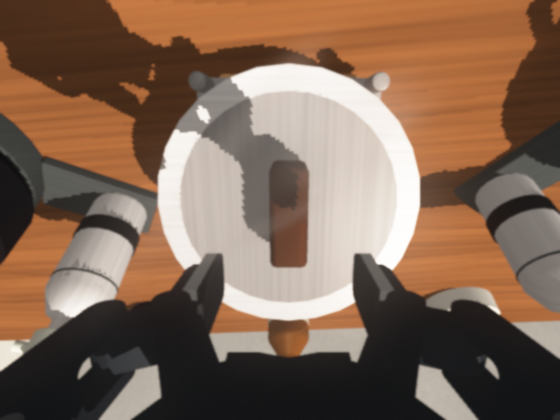

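The bar sits at columns 270–308 and rows 160–268, within about 2 mm of the prediction. I'll advance, then grip.

```bash
python3 -m pendant '[{"travel":[0.02,0.002,0.07],"dr":[0,0,0]},{"travel":[0.022,0,0.08],"dr":[0,0.01,0]},{"travel":[0,0,0.08],"dr":[0,0,0]},{"travel":[0,0,0.056],"dr":[0,0,0]},{"travel":[0,0,0],"dr":[0,0,0]},{"travel":[0,0,0],"dr":[0,0,0]}]'
python3 -c "
from go import *
g=np.array([.4852,.0108,.1249]);z=TILT.apply([0,0,1])
plan(g+.025*z,TILT)"
```

```text
t: 6.55
ee_pos: [0.4958, 0.01, 0.1019]
ee_rot: [0.275, 0.042, 0.96, -0.012]
wrist_force: [-0.2, 0.3, 0.7]
gripper_width: 0.0598
grip_force: 0.0
t 6.55 p [0.4958 0.01   0.1019] F [-0.2  0.3  0.7] w 0.0598 grip 0.0
travel now-frame [-0.013 -0.001 -0.001] |d| mm 3.2
dr [ 0.    -0.001  0.   ] travel after-turn [-0.013 -0.001 -0.   ]
```

```bash
python3 -m pendant '[{"travel":[0,0,0],"dr":[0,0,0]},{"travel":[0,0,0],"dr":[0,0,0]},{"travel":[0,0,0],"dr":[0,0,0]},{"travel":[0,0,0],"dr":[0,0,0]},{"travel":[0,0,0],"dr":[0,0,0]},{"travel":[0,0,0],"dr":[0,0,0]},{"travel":[0,0,0],"dr":[0,0,0]}]' 10 80
```

```text
t: 7.25
ee_pos: [0.4955, 0.0099, 0.102]
ee_rot: [0.276, 0.042, 0.96, -0.012]
wrist_force: [-12.3, 0.4, 17.5]
gripper_width: 0.0228
grip_force: 77.5
```

```bash
python3 -m pendant '[{"travel":[0,0,-0.02],"dr":[0,0,0]},{"travel":[0,0,-0.04],"dr":[0,0,0]},{"travel":[0,0,-0.06],"dr":[0,0,0]},{"travel":[0,0,-0.08],"dr":[0,0,0]},{"travel":[0,0,-0.08],"dr":[0,0,0]},{"travel":[0,0,-0.08],"dr":[0,0,0]},{"travel":[0,0,0],"dr":[0,0,0]},{"travel":[0,0,0],"dr":[0,0,0]}]'
python3 -c "
from go import *
plan([.45,0.01,.3],DOWN)"
```

```text
t: 8.05
ee_pos: [0.4479, 0.0142, 0.1774]
ee_rot: [0.275, 0.042, 0.96, -0.012]
wrist_force: [-0.3, 0.3, -3.8]
gripper_width: 0.0225
grip_force: 79.3
t 8.05 p [0.4479 0.0142 0.1774] F [-0.3  0.3 -3.8] w 0.0225 grip 79.3
travel now-frame [-0.268 -0.016 -0.411] |d| mm 122.7
dr [0.    1.116 0.   ] travel after-turn [-0.01  -0.016 -0.491]
```

```bash
python3 -m pendant '[{"travel":[-0.04,0,-0.06],"dr":[0,0,0]},{"travel":[-0.06,0,-0.1],"dr":[0,0,0]},{"travel":[-0.06,0,-0.1],"dr":[0,0,0]},{"travel":[-0.06,0,-0.1],"dr":[0,0,0]},{"travel":[-0.04,0,-0.06],"dr":[0,0,0]},{"travel":[0,0,0],"dr":[0,0.18,0]},{"travel":[0,0,0],"dr":[0,0.2,0]},{"travel":[0,0,0],"dr":[0,0.2,0]},{"travel":[0,0,0],"dr":[0,0.2,0]},{"travel":[0,0,0],"dr":[0,0.2,0]},{"travel":[0,0,0],"dr":[0,0.136,0]},{"travel":[0,0,0],"dr":[0,0,0]}]'
python3 - <<'E'
from go import *
import cv2
plan([.4704,.3247,.3],DOWN)
w=env.get_image("wrist")[:,:,::-1]; s=env.get_image("scene")[60:270,180:460,::-1]
cv2.imwrite("pics/w3.png",np.hstack([cv2.resize(w,(400,300)),cv2.resize(s,(400,300))]))
E
```

```text
t: 9.25
ee_pos: [0.4493, 0.014, 0.2983]
ee_rot: [-0.003, 0.044, 0.999, 0.0]
wrist_force: [0.1, 0.1, -3.3]
gripper_width: 0.0224
grip_force: 79.0
t 9.25 p [0.4493 0.014  0.2983] F [ 0.1  0.1 -3.3] w 0.0224 grip 79.0
travel now-frame [ 0.025  1.246 -0.006] |d| mm 311.5
dr [ 0.    -0.011 -0.   ] travel after-turn [ 0.025  1.246 -0.007]
```

View pics/w3.png

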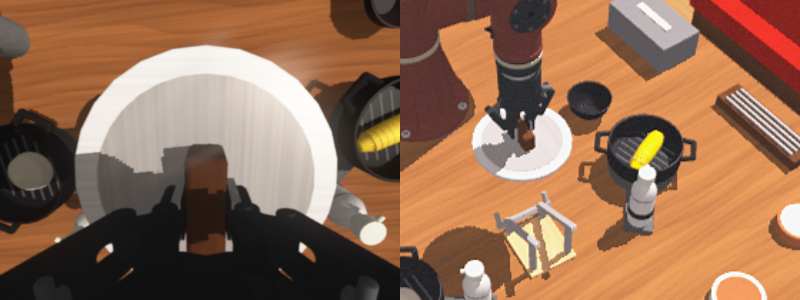

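The lid is held roughly level. I'll fit its outline in the wrist picture to get its centre and tilt in the tool frame.

```bash
cat > lidfit.py <<'E'
from h import *
from go import rot
def fit(name,show=True):
    st=env.state(); w=env.get_image("wrist"); s=env.get_image("scene"); p=env.camera_params("wrist");T=np.array(p["T_tool_cam"]);f=K(p)[0,0]
    Rt=rot(st["ee_rot"]); pt=np.array(st["ee_pos"])
    def wp(X): c=(X-T[:3,3])@T[:3,:3]; return f*c[:,:2]/c[:,2:]+[p["cx"],p["cy"]]
    def edge(im):
        hsv=cv2.cvtColor(im,cv2.COLOR_RGB2HSV); return ((hsv[...,1]<45)&(hsv[...,2]>90)).astype(np.uint8)
    def radial(m,c,r):  # outermost mask pixel on rays from c
        out=[]
        for a in np.linspace(0,2*np.pi,180,endpoint=False):
            d=np.arange(10,r,.5); q=np.c_[c[0]+d*np.cos(a),c[1]+d*np.sin(a)]; ok=(q[:,0]>=0)&(q[:,0]<559)&(q[:,1]>=0)&(q[:,1]<419); q=q[ok]
            v=m[q[:,1].round().astype(int),q[:,0].round().astype(int)]>0
            if v.any(): out.append(q[np.where(v)[0][-1]])
        return np.array(out)
    def circ(q): 
        Rl=R.from_rotvec([q[3],q[4],0]); return Rl.apply(.095*C*[1,-1,1]+[0,0,-.01])+q[:3]
    def dist(P,E):  # signed distance to polygon
        return np.array([cv2.pointPolygonTest(P.astype(np.float32)[:,None],(float(a),float(b)),True) for a,b in E])
    q0=np.array([0,0,.022,0,0.])
    def sp(q): return proj("scene",Rt.apply(circ(q))+pt)
    Ew=radial(edge(w),wp(circ(q0)).mean(0),230); Ew=Ew[Ew[:,1]<280]
    Es=radial(edge(s),sp(q0).mean(0),60)
    def near(E,P,tol): return E[np.abs(dist(P,E))<tol]
    Ew=near(Ew,wp(circ(q0)),25); Es=near(Es,sp(q0),8)
    res=lambda q:np.r_[dist(wp(circ(q)),Ew),dist(sp(q),Es)*.5,(q-q0)[:3]*[0,0,300],(q-q0)[3:]*[50,10]]
    r=least_squares(res,q0,loss="soft_l1",x_scale=[.01,.01,.01,.1,.1],diff_step=1e-3)
    q=r.x; print("n",len(Ew),len(Es),"lid in tool",q.round(4),"rms",np.sqrt(np.mean(res(q)**2)).round(2))
    print("scene/wrist mean residual",dist(wp(circ(q)),Ew).mean().round(2),dist(sp(q),Es).mean().round(2))
    o=Rt.apply(q[:3])+pt; n=(Rt*R.from_rotvec([q[3],q[4],0])).apply([0,0,-1]); print("lid world",o.round(4),"normal",n.round(4))
    for P,c in((wp(circ(q)),(255,0,0)),): cv2.polylines(w,[P.round().astype(int)],True,c,1)
    cv2.polylines(s,[sp(q).round().astype(int)],True,(255,0,0),1)
    for a in Ew: cv2.circle(w,tuple(a.round().astype(int)),2,(0,0,255),-1)
    cv2.imwrite(name,np.hstack([cv2.resize(w,(400,300)),cv2.resize(s[60:270,180:460],(400,300))])[:,:,::-1])
    return q
if __name__=="__main__":
    import sys; fit(sys.argv[1])
E
python3 lidfit.py pics/f1.png
```

```text
n 97 120 lid in tool [-0.0031 -0.0007  0.0223 -0.0212 -0.0097] rms 1.56
scene/wrist mean residual -0.35 0.35
lid world [0.4509 0.0133 0.2768] normal [-0.0097 -0.0206  0.9997]
```

View pics/f1.png

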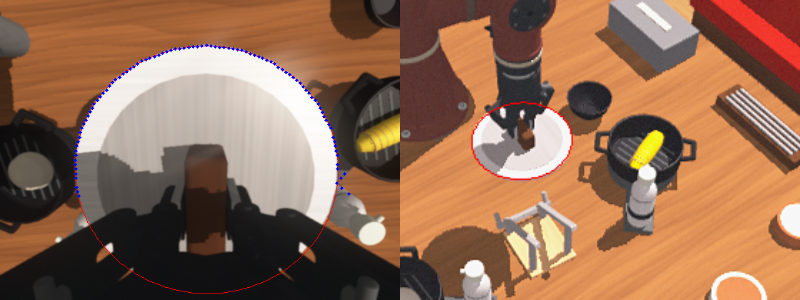

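The fit gives the lid centre at tool x −3 mm, y −0.7 mm, 22 mm beyond the TCP, and level to about 0.02 rad. Carrying it to above the left pan.

```bash
python3 -m pendant '[{"travel":[0,0.05,0],"dr":[0,0,0]},{"travel":[0.004,0.1,0],"dr":[0,-0.011,0]},{"travel":[0.004,0.13,0],"dr":[0,0,0]},{"travel":[0.004,0.14,0],"dr":[0,0,0]},{"travel":[0.004,0.14,0],"dr":[0,0,0]},{"travel":[0.004,0.14,0],"dr":[0,0,0]},{"travel":[0.004,0.14,0],"dr":[0,0,0]},{"travel":[0.004,0.14,0],"dr":[0,0,0]},{"travel":[0.004,0.13,0],"dr":[0,0,0]},{"travel":[0,0.09,0],"dr":[0,0,0]},{"travel":[0,0.046,0],"dr":[0,0,0]},{"travel":[0,0,0],"dr":[0,0,0]}]'
python3 -c "
from go import *
o=DOWN.apply([-.0031,-.0007,0])
plan(np.array([.4705,.3247,.135])-o,DOWN)"
```

```text
t: 10.65
ee_pos: [0.4663, 0.3266, 0.3008]
ee_rot: [0.002, 0.043, 0.999, 0.0]
wrist_force: [-1.0, -0.9, -3.6]
gripper_width: 0.023
grip_force: 79.2
t 10.65 p [0.4663 0.3266 0.3008] F [-1.  -0.9 -3.6] w 0.023 grip 79.2
travel now-frame [-0.002 -0.004  0.663] |d| mm 165.8
dr [0.001 0.01  0.004] travel after-turn [-0.005 -0.003  0.663]
```

```bash
python3 -m pendant '[{"travel":[-0.003,-0.004,0.05],"dr":[0,0.008,0]},{"travel":[0,0,0.1],"dr":[0,0,0]},{"travel":[0,0,0.12],"dr":[0,0,0]},{"travel":[0,0,0.12],"dr":[0,0,0]},{"travel":[0,0,0.12],"dr":[0,0,0]},{"travel":[0,0,0.1],"dr":[0,0,0]},{"travel":[0,0,0.05],"dr":[0,0,0]},{"travel":[0,0,0],"dr":[0,0,0]},{"travel":[0,0,0],"dr":[0,0,0]}]'
python3 lidfit.py pics/f2.png
python3 -c "
from go import *
o=DOWN.apply([-.0031,-.0007,0])
plan(np.array([.4705,.3247,.113])-o,DOWN)"
```

```text
t: 11.55
ee_pos: [0.4682, 0.3239, 0.1365]
ee_rot: [0.001, 0.044, 0.999, 0.0]
wrist_force: [0.2, 1.0, -1.9]
gripper_width: 0.0228
grip_force: 79.2
n 101 130 lid in tool [-0.003  -0.0007  0.0241 -0.0114  0.0236] rms 0.57
scene/wrist mean residual -0.03 0.0
lid world [0.4711 0.3229 0.1124] normal [ 0.0212 -0.0138  0.9997]
t 11.65 p [0.4687 0.3244 0.1372] F [ 0.5  0.1 -2.9] w 0.0227 grip 79.2
travel now-frame [0.005 0.004 0.097] |d| mm 24.2
dr [ 0.002  0.005 -0.   ] travel after-turn [0.005 0.005 0.097]
```

View pics/f2.png

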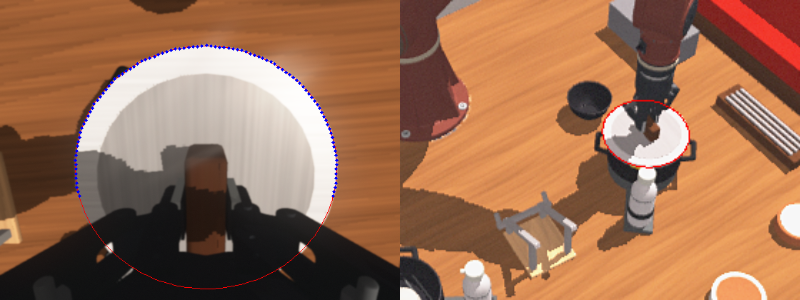

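The lid is centred over the pan to within about 2 mm and about 22 mm above the rim. Lowering it slowly and watching the force.

```bash
python3 -m pendant '[{"travel":[0.004,0.004,0.03],"dr":[0,0,0]},{"travel":[0,0,0.03],"dr":[0,0,0]},{"travel":[0,0,0.02],"dr":[0,0,0]},{"travel":[0,0,0],"dr":[0,0,0]},{"travel":[0,0,0],"dr":[0,0,0]}]'
python3 -m pendant '[{"travel":[0,0,0.006],"dr":[0,0,0]},{"travel":[0,0,0.006],"dr":[0,0,0]},{"travel":[0,0,0],"dr":[0,0,0]},{"travel":[0,0,0],"dr":[0,0,0]}]'
```

```text
t: 12.15
ee_pos: [0.4667, 0.3252, 0.1155]
ee_rot: [0.0, 0.044, 0.999, -0.0]
wrist_force: [-0.4, -0.0, -2.9]
gripper_width: 0.0228
grip_force: 79.2
t: 12.55
ee_pos: [0.4668, 0.3253, 0.1128]
ee_rot: [0.0, 0.044, 0.999, -0.0]
wrist_force: [0.5, 0.3, -2.4]
gripper_width: 0.0227
grip_force: 79.2
```

```bash
python3 -m pendant '[{"travel":[0,0,0.004],"dr":[0,0,0]},{"travel":[0,0,0],"dr":[0,0,0]},{"travel":[0,0,0],"dr":[0,0,0]}]'
python3 -m pendant '[{"travel":[0,0,0.004],"dr":[0,0,0]},{"travel":[0,0,0],"dr":[0,0,0]},{"travel":[0,0,0],"dr":[0,0,0]}]'
```

```text
t: 12.85
ee_pos: [0.4668, 0.3253, 0.1117]
ee_rot: [0.0, 0.044, 0.999, -0.0]
wrist_force: [0.6, 0.6, -2.9]
gripper_width: 0.0222
grip_force: 79.2
t: 13.15
ee_pos: [0.4669, 0.3253, 0.1115]
ee_rot: [0.001, 0.044, 0.999, 0.0]
wrist_force: [-1.8, -1.8, 3.9]
gripper_width: 0.023
grip_force: 80.4
```

```bash
python3 -m pendant '[{"travel":[0,0,0.003],"dr":[0,0,0]},{"travel":[0,0,0],"dr":[0,0,0]},{"travel":[0,0,0],"dr":[0,0,0]}]' 10 20
python3 -m pendant '[{"travel":[0,0,0],"dr":[0,0,0]},{"travel":[0,0,0],"dr":[0,0,0]},{"travel":[0,0,0],"dr":[0,0,0]}]' 50
python3 -m pendant '[{"travel":[0,0,-0.05],"dr":[0,0,0]},{"travel":[0,0,-0.1],"dr":[0,0,0]},{"travel":[0,0,-0.12],"dr":[0,0,0]},{"travel":[0,0,-0.12],"dr":[0,0,0]},{"travel":[0,0,-0.12],"dr":[0,0,0]},{"travel":[0,0,0],"dr":[0,0,0]},{"travel":[0,0,0],"dr":[0,0,0]}]'
python3 - <<'E'
from h import *
from go import rot
from lidfit import *
st=env.state();w=env.get_image("wrist");s=env.get_image("scene")
Rt=rot(st["ee_rot"]);pt=st["ee_pos"];p=env.camera_params("wrist");T=np.array(p["T_tool_cam"]);f=K(p)[0,0]
X=np.array([.4705,.3247,.1])+.095*C
c=(Rt.inv().apply(X-pt)-T[:3,3])@T[:3,:3];P=f*c[:,:2]/c[:,2:]+[p["cx"],p["cy"]]
cv2.polylines(w,[P.round().astype(int)],True,(255,0,0),1)
cv2.polylines(s,[proj("scene",X).round().astype(int)],True,(255,0,0),1)
cv2.imwrite("pics/e.png",np.hstack([cv2.resize(w,(400,300)),cv2.resize(s[120:225,280:420],(400,300))])[:,:,::-1])
E
```

```text
t: 13.45
ee_pos: [0.467, 0.3253, 0.1115]
ee_rot: [0.001, 0.044, 0.999, 0.0]
wrist_force: [-5.1, -3.4, 13.3]
gripper_width: 0.0227
grip_force: 81.6
t: 13.75
ee_pos: [0.467, 0.3254, 0.11]
ee_rot: [0.0, 0.044, 0.999, 0.0]
wrist_force: [-0.6, 0.4, -0.8]
gripper_width: 0.0499
grip_force: 0.0
t: 14.45
ee_pos: [0.4672, 0.3255, 0.2386]
ee_rot: [0.001, 0.044, 0.999, 0.0]
wrist_force: [-0.7, 0.1, -0.6]
gripper_width: 0.0501
grip_force: 0.0
```

View pics/e.png

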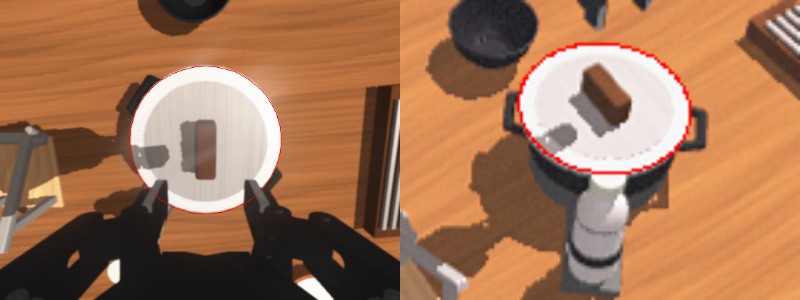

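The lid lies flat and matches the predicted outline (centred on the pan, on its rim) in both views. The cap is up and the gripper is clear, so I'm handing in.

```bash
python3 -c "
from workcell import env
print(env.close_job())"
```

```text
the job is handed in; nothing more can be done
None
```

The job is handed in at about 14.5 s: I pressed the left (corn) pan's oil cap fully down and let it come up, then set the lid flat on that pan, centred to within a few mm by the cameras; the hand-in gave no verdict.

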